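# Check a display frame for square with a slide rule and true it up

## Task

Take the slide rule on the squaring board by its black knob and gently measure both diagonals of the wooden frame, without shifting the frame: first push the nose right into the red-marked corner, then into the blue-marked corner, feeling it seat against both rails. Compare the two readings; if they differ, push the rule out harder along the shorter diagonal until the frame is square (the two diagonals equal within 5 mm), never pushing the frame by hand. Finally slide the rule fully back in, let go, and leave everything else lying where it is.

Things in the scene. Friction and masses are not known exactly. Their poses are not given: they have to be found in the camera images.
- board: fixed plywood squaring board, 360 (x) x 300 (y) x 12 mm; origin under its centre, on the table; x points away from the robot (give or take its yaw), y left. A wooden frame lies centred on it: long rails left (+y) and right (-y) along x, short end rails far (+x) and near (-x), each 18 mm wide, 22 mm tall, tops 34 mm above the table; opening 240 x 180 mm when square
- left_rail: left long rail of the frame, 276 x 18 x 22 mm, origin at the middle of its underside, 99 mm left of the board's centre line; red mark at its far end. The frame is unglued and can rack about its fixed centre: this rail slides along the board's x by s (its origin's x in the board's frame; 0 = square, at most 12 mm either way) while the right one slides by -s
- right_rail: right long rail, the same, 99 mm right of the centre line; its blue mark is at its far end. In the board's frame its origin's x is -s
- far_rail: far end rail, 178 x 18 x 22 mm, along the board's y when square; origin at the middle of its underside, 129 mm beyond the board's centre; turns about that point as the frame racks. Stiff joints hold the frame where it is left: a push of the knob below 8 N leaves it alone, about 14 N along a diagonal racks it, and it follows the push without springing back
- red_corner (a point): inside far left corner of the frame, at the rail's top; marked by a red strip on the left rail beside it
- blue_corner (a point): inside far right corner of the frame, at the rail's top; marked by a blue strip on the right rail beside it
- pivot (a point): top of the aluminium hub of the rule (yellow beam 190 mm long), on its upright pivot axis at the centre of board and frame, 24 mm above the table
- rule (a joint): swing of the rule about the pivot, rad: 0 when the knob end points along the board's +x, growing to the left (anticlockwise from above); turns freely within 0.85 either way; the square frame's corners are at about +0.64 (red) and -0.64 (blue)
- tongue (a joint): reading of the slide rule, m: 0 fully in, 0.056 fully out. Two steel tongues geared together go out equally both ways from the pivot, touching opposite corners at once. Nose centre to pivot = 106 mm + reading: about 38 mm in a square frame's corner, per mm of s 0.8 mm more on the red diagonal, 0.8 less on the blue. Drags with 1.5 N, stays where left; keep under 5 mm to swing past the end rail
- nose (a point): centre of the top of the far tongue's upright round nose (8 mm diameter, 14 to 25 mm above the table); 5.7 mm short of the corner, measured from above, when it sits against both rails
- knob (a point): centre of the top of the black upright knob (24 mm diameter, 40 mm tall, orange dot on top), 79 mm above the table; it stands on the far tongue, 72 mm + reading from the pivot, 34 mm behind the nose's centre, moves with both joints, and spins freely on its stem, so that a gripper need not turn with the rule. Grip its upper 30 mm: fingertips clear the rails
- bead: bystander: white ring bead, 28 mm across, 14 mm tall, lying inside the frame on the left of the rule; origin under its centre
- salve_tin: bystander: small brass tin, 28 mm across, 16 mm tall, inside the frame on the right; origin under its centre
- pencil: bystander: flat green pencil, 150 x 14 x 8 mm, on the board left of the frame; origin under its centre
- glue_stick: bystander: white glue stick with orange cap, 25 mm across, 82 mm tall, standing on the board right of the frame, near end; origin under its centre
- peg_block: bystander: wooden block 150 x 50 x 30 mm with two nails, on the table to the right; origin under its centre
- tumbler: bystander: pink tumbler, 72 mm across, 150 mm tall, on the table to the left; origin under its centre
- lighter: bystander: green pocket lighter, 80 x 25 x 12 mm, on the table to the left; origin under its middle

How it is judged:
By the outcome, as a careful person would: the job done as asked, in the order asked, and still so for the second after the job is handed in, with the robot touching nothing.
It also fails if it takes over 64 s, if anything falls off the work surface, if the arm or the gripper's body presses on something with over 40 N, if the wrist force passes 120 N, or if a joint passes its speed limit or range.

## Robot

A 6-joint arm with a two-finger parallel gripper is mounted at the origin on the work surface. World frame = base frame: x ahead of the robot, y to its left, z up, the work surface at z = 0. Lengths are in m, angles in rad, forces in N, time in s.
With the tool pointing down it reaches from about 0.35 to 0.975 m from the base axis. Payload 4.9 kg.
Tool frame: the origin (TCP) lies at the very end of the fingers, on their centre line; the grasp point (between the pads) lies 19 mm behind it (env.grasp_offset is the z of the grasp point in the tool frame, in m); z points along the fingers, y is the direction in which the jaws open and shut (so a half turn about z gives the same grasp; the last joint's range is limited). The gripper opens to 85 mm and grips with 20 to 120 N. Pads are 22 mm wide; open, the fingers measure 114 mm over their backs; the gripper's body (76 mm by 85 mm) begins 54 mm behind the grasp point. The pads swing forward as they close: fully open they stand 13 mm farther back than shut.
Start: joints at [-1.297, 0.053, 1.613, -0, 1.476, -0.119], TCP at [0.239, -0.577, 0.231] pointing down, gripper open.
Joint ranges: [-3.01, 3.01], [-1.01, 2.22], [0.06, 2.58], [-1.02, 4.17], [0.09, 2.62], [-3.14, 3.14]. Speed limits (rad/s): [2.57, 2.57, 3.14, 3.14, 3.14, 3.14].

## Interface

Orientations are given as [roll, pitch, yaw] about the fixed x, y, z axes, in that order (R = Rz(yaw) Ry(pitch) Rx(roll)).
In Python, from cell import observe, imaging, order, env gives the robot as it stands.
- The arm moves only by the tool step_arm, never from a script. Its argument "rows" is a list of rows, each an object with "dr": the turn, a rotation vector about the world's x, y, z in rad, a list of three; "slide": the shift along the world's x, y, z in mm, a list of three; "grip": the closure, from -1 (fully open) to 1 (shut), so that 0 is half open. In form: [{"dr": [ax, ay, az], "slide": [dx, dy, dz], "grip": grip}, ...]. A call has 1 to 5 rows; each row is the pose to reach, as a shift and turn from the pose measured when the call began; what a row does not reach only later rows make up. A row lasts 1/12 s, in which the tool goes at most 41.7 mm and 7.16 degrees, less where a joint would pass 70% of its speed; a pose out of reach is approached as far as the arm can. A call with a gripper value outside its range is refused whole. The fingers move at their own pace and stop on an object; "squeeze" is the grip in N (left out, the last holds). Time passes only in rows, so rows that repeat a pose let the fingers close. It gives the time, the measured TCP pose, the force and the opening at its end, in the units of the state.
- observe(): the state, without advancing time (a new reading comes with each control period).
- imaging.grab_frame(name): name is "scene" or "top" or "wrist"; returns a dict with "color" (480x640x3 uint8, blue, green, red), "intrinsics" (3x3 intrinsics, pixels), "xyz" and "attitude" of the camera in the world. Camera axes: x right, y down, z forward; pixel columns grow to the right and rows downward; lengths in m; the calibration is good to about 2 mm. A picture is of the moment at which its call begins. There is no depth.
- order.close_job(): hands the job in, once; it reports no verdict.
The state is a dict: "time": time; "joint_pos": joint angles; "joint_vel": joint speeds; "effort": joint torques, N m; "eef_pos": TCP position; "eef_rot": TCP orientation; "ft_force": force on the tool from outside, world axes, zero at the start; "ft_torque": the same for the moment, N m; "finger_gap": opening from 0.0 (shut) to 1.0 (fully open).
Only numpy, scipy, OpenCV 4.12 (cv2) and the standard library are available. Lean on these libraries where they do the work, as an engineer would, in place of code of your own. Each camera call takes 0.05 s, during which the arm holds its last target.

## Working session

There is one attempt and no reset: what is moved stays moved. The work goes in short steps, Python scripts to look and compute and a tool call to move; the robot and the scene stay as the last step left them, time stands still between calls to the robot, and variables do not carry over. Pictures are saved under pics/ and viewed, and the job is handed in when it is done.

Besides the shell and the picture viewer there is one more tool, called by a JSON object that holds its "op" and its "data". step_arm: Moves the arm, as the interface text tells. Its arguments: {"type":"object","properties":{"rows":{"type":"array"},"squeeze":{"type":"number"}},"required":["rows"]}

```bash
ls; mkdir -p pics; cat > h.py <<'E'
import numpy as np, cv2
from cell import observe, imaging, order, env
from scipy.spatial.transform import Rotation as R
def grab(n,fn=None):
    f=imaging.grab_frame(n)
    if fn: cv2.imwrite('pics/'+fn,f['color'])
    return f
def camR(f):
    a=np.array(f['attitude'],float)
    if a.shape==(3,3): return a
    if a.shape==(4,): return R.from_quat(a).as_matrix()
    return R.from_euler('xyz',a).as_matrix()
def ray(f,uv,z):
    K=np.array(f['intrinsics']);d=camR(f)@np.linalg.inv(K)@np.array([uv[0],uv[1],1.])
    o=np.array(f['xyz']);return o+d*(z-o[2])/d[2]
def proj(f,p):
    q=np.array(f['intrinsics'])@(camR(f).T@(np.array(p)-np.array(f['xyz'])));return q[:2]/q[2]
def cents(f,lo,hi,amin=10):
    hsv=cv2.cvtColor(f['color'],cv2.COLOR_BGR2HSV)
    m=cv2.inRange(hsv,np.array(lo),np.array(hi))
    n,l,s,c=cv2.connectedComponentsWithStats(m)
    return [(c[i].round(1).tolist(),s[i].tolist()) for i in range(1,n) if s[i,4]>=amin]
E
python3 - <<'E'
from h import *
for n in ['scene','top','wrist']:
    f=grab(n,n+'0.png'); print(n,f['xyz'],f['attitude'],f['intrinsics'])
print(observe(),env.grasp_offset)
E
```

```text
pics
scene [1.08211479 0.309435   1.11023759] [-2.59690784  0.01025523  2.03093721] [[524.05600395   0.         325.63336196]
 [  0.         524.05600395 240.03674738]
 [  0.           0.           1.        ]]
top [ 0.38772576 -0.00361347  1.71472482] [-3.04978797  0.01134881 -1.57365098] [[598.14091728   0.         314.22586874]
 [  0.         598.14091728 240.89221596]
 [  0.           0.           1.        ]]
wrist [ 0.3066288  -0.54914823  0.37279058] [ 2.84954525e+00  1.64741102e-03 -1.17903154e+00] [[370.22656394   0.         317.38828733]
 [  0.         370.22656394 239.793925  ]
 [  0.           0.           1.        ]]
{'time': 0.15, 'joint_pos': array([-1.29698115e+00,  5.32558830e-02,  1.61395749e+00, -1.19845606e-05,
        1.47599089e+00, -1.19032131e-01]), 'joint_vel': array([ 0.00014169, -0.0001438 , -0.00266976,  0.00027712,  0.00129339,
        0.0015822 ]), 'effort': array([ 1.42597128e-04, -3.94242954e+01, -3.70720875e+01, -1.25266793e-04,
        4.61420976e-03,  1.32795432e-05]), 'eef_pos': array([ 0.23911203, -0.57693725,  0.23032662]), 'eef_rot': array([-3.13999103e+00, -1.79536237e-04,  3.92848308e-01]), 'ft_force': array([ 0.53078115, -0.22431675,  0.48456239]), 'ft_torque': array([-0.05512825,  0.00088087,  0.02013562]), 'finger_gap': 1.0000793672476942} -0.0187
```

View pics/top0.png

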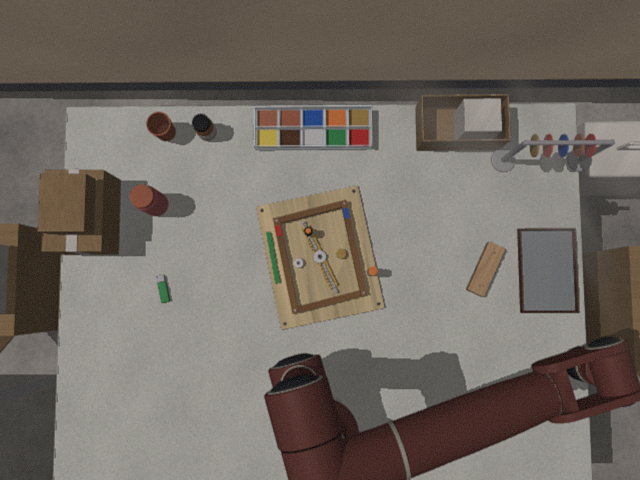

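View pics/scene0.png

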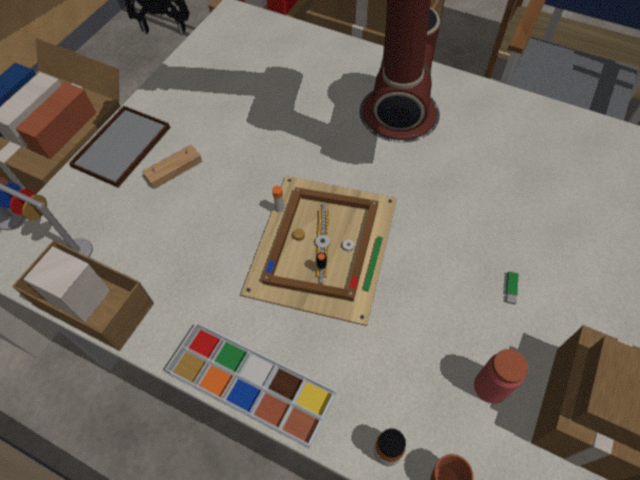

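Top view: the board is centred near (320,257), the knob's orange dot is near (308,231), the red mark near (278,230) and the blue near (346,213). The scene view agrees. Next I'll zoom in and measure.

```bash
python3 - <<'E'
from h import *
f=grab('top');g=grab('scene')
c=f['color'][175:340,240:400];cv2.imwrite('pics/tz.png',cv2.resize(c,None,fx=5,fy=3.6*5/3.6*0.72,interpolation=cv2.INTER_CUBIC) if 0 else cv2.resize(c,None,fx=3.6,fy=3.6,interpolation=cv2.INTER_CUBIC))
c=g['color'][170:330,230:410];cv2.imwrite('pics/sz.png',cv2.resize(c,None,fx=3.6,fy=3.6,interpolation=cv2.INTER_CUBIC))
for nm,F in (('top',f),('scene',g)):
  for col,lo,hi in (('orange',(5,150,150),(20,255,255)),('red',(0,170,120),(4,255,255)),('blue',(105,120,80),(125,255,255))):
    for cc,s in cents(F,lo,hi,4):
      if 230<cc[0]<410 and 170<cc[1]<330: print(nm,col,cc,s,ray(F,cc,.079 if col=='orange' else .034).round(4))
E
```

```text
top orange [307.7, 230.3] [306, 229, 5, 4, 15] [0.5677 0.0324 0.079 ]
top orange [372.4, 270.5] [369, 267, 8, 8, 54] [ 0.4566 -0.1441  0.079 ]
top red [278.1, 230.0] [275, 225, 7, 11, 45] [0.5739 0.1171 0.034 ]
top blue [346.0, 212.7] [343, 208, 7, 10, 43] [ 0.6224 -0.0752  0.034 ]
scene orange [277.0, 189.4] [273, 186, 9, 8, 55] [ 0.4494 -0.1488  0.079 ]
scene orange [320.9, 256.0] [318, 254, 6, 5, 22] [0.5695 0.0316 0.079 ]
scene red [353.3, 281.9] [350, 276, 8, 12, 69] [0.5754 0.1167 0.034 ]
scene blue [269.7, 266.2] [266, 261, 8, 11, 58] [ 0.624  -0.0756  0.034 ]
```

```bash
sleep 1
```

```text
(no output)
```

View pics/tz.png

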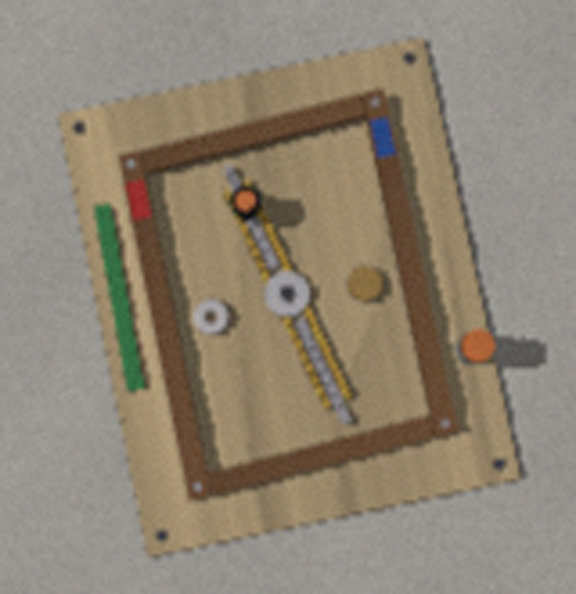

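View pics/sz.png

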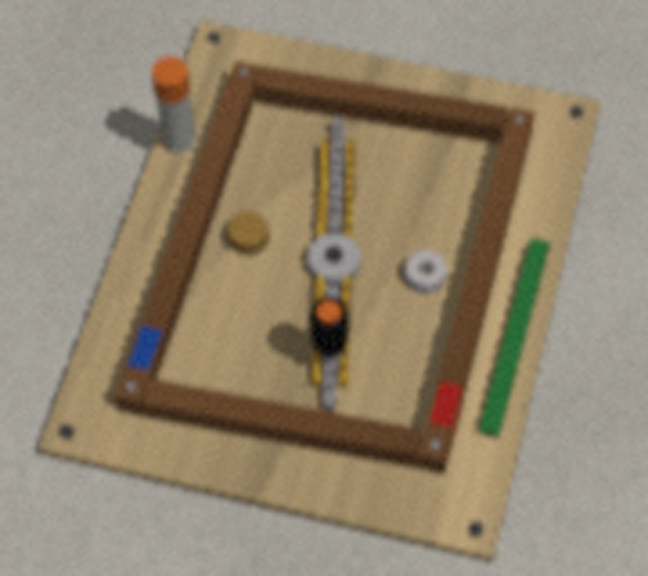

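```bash
python3 - <<'E'
from h import *
f=grab('top');g=grab('scene')
def P(F,l,o,z): return np.array([ray(F,(x/3.6+o[0],y/3.6+o[1]),z)[:2] for x,y in l])
for nm,F,o,n,b,p in (('top',f,(240,175),[(79,127),(409,58),(498,464),(162,536)],[(131,163),(376,101),(445,424),(198,487)],(288,293)),
 ('sc',g,(230,170),[(475,528),(66,431),(214,37),(576,111)],[(434,444),(130,386),(243,71),(519,119)],(333,256))):
    for q,z in ((n,.012),(b,.034)):
        A=P(F,q,o,z); c=A.mean(0)
        fx=(A[0]+A[1]-A[2]-A[3])/2; ly=(A[0]+A[3]-A[1]-A[2])/2; lx=(A[0]-A[3]+A[1]-A[2])/2
        print(nm,'c',c.round(4),'yaw long',np.arctan2(fx[1],fx[0]).round(4),'short',np.arctan2(-ly[0],ly[1]).round(4),'diag',np.linalg.norm(A[0]-A[2]).round(4),np.linalg.norm(A[1]-A[3]).round(4),np.linalg.norm(fx).round(4),np.linalg.norm(ly).round(4))
    print('pivot',P(F,[p],o,.024).round(4))
E
```

```text
top c [ 4.99e-01 -1.00e-04] yaw long 0.204 short 0.2054 diag 0.4262 0.4268 0.3304 0.2696
top c [ 0.499  -0.0006] yaw long 0.2031 short 0.2456 diag 0.3195 0.3329 0.2589 0.1985
pivot [[ 0.4993 -0.0011]]
sc c [0.5018 0.0014] yaw long 0.2031 short 0.204 diag 0.4253 0.4257 0.3292 0.2695
sc c [0.5023 0.0011] yaw long 0.2038 short 0.2444 diag 0.3186 0.3314 0.2578 0.1981
pivot [[0.5035 0.0017]]
```

{"op": "step_arm", "data": {"rows": [{"dr":[0,0,0],"slide":[19,35,0],"grip":-1},{"dr":[0,0,0],"slide":[38,70,0],"grip":-1},{"dr":[0,0,0],"slide":[57,105,0],"grip":-1},{"dr":[0,0,0],"slide":[76,140,0],"grip":-1},{"dr":[0,0,0],"slide":[95,175,0],"grip":-1}]}}

```text
time: 0.77
eef_pos: [0.3346, -0.4006, 0.231]
eef_rot: [-3.141, -0.0, 0.392]
ft_force: [1.3, -0.3, 0.1]
finger_gap: 1.003
```

{"op": "step_arm", "data": {"rows": [{"dr":[0,0,0],"slide":[19,35,0],"grip":-1},{"dr":[0,0,0],"slide":[38,70,0],"grip":-1},{"dr":[0,0,0],"slide":[57,105,0],"grip":-1},{"dr":[0,0,0],"slide":[76,140,0],"grip":-1},{"dr":[0,0,0],"slide":[95,175,0],"grip":-1}]}}

```text
time: 1.18
eef_pos: [0.4302, -0.2238, 0.2313]
eef_rot: [3.141, -0.001, 0.392]
ft_force: [1.2, -0.4, 0.3]
finger_gap: 1.003
```

{"op": "step_arm", "data": {"rows": [{"dr":[0,0,0],"slide":[19,35,0],"grip":-1},{"dr":[0,0,0],"slide":[38,70,0],"grip":-1},{"dr":[0,0,0],"slide":[57,105,0],"grip":-1},{"dr":[0,0,0],"slide":[76,140,0],"grip":-1},{"dr":[0,0,0],"slide":[95,175,0],"grip":-1}]}}

```text
time: 1.6
eef_pos: [0.5258, -0.0469, 0.2316]
eef_rot: [3.14, -0.001, 0.392]
ft_force: [0.9, -1.1, -0.6]
finger_gap: 1.0
```

{"op": "step_arm", "data": {"rows": [{"dr":[0,0,0],"slide":[19,35,-10],"grip":-0.7},{"dr":[0,0,0],"slide":[38,70,-30],"grip":-0.5},{"dr":[0,0,0],"slide":[43,79,-65],"grip":-0.3},{"dr":[0,0,0],"slide":[43,79,-90],"grip":-0.3},{"dr":[0,0,0],"slide":[43,79,-90],"grip":-0.3}]}}

```text
time: 2.02
eef_pos: [0.5647, 0.0337, 0.1347]
eef_rot: [-3.137, 0.009, 0.394]
ft_force: [-1.4, -0.3, -1.4]
finger_gap: 0.655
```

```bash
python3 - <<'E'
from h import *
f=grab('wrist','w1.png')
for cc,s in cents(f,(5,150,150),(20,255,255),20): print(cc,s,ray(f,cc,.079).round(4))
print(observe()['eef_pos'],observe()['ft_force'])
E
```

```text
[321.4, 256.4] [309, 244, 26, 26, 539] [0.5683 0.033  0.079 ]
[337.0, 273.0] [334, 268, 5, 11, 21] [0.5624 0.0208 0.079 ]
[310.2, 276.2] [307, 272, 8, 9, 30] [0.5547 0.0343 0.079 ]
[337.5, 297.3] [335, 289, 5, 17, 31] [0.5484 0.0144 0.079 ]
[311.5, 299.1] [308, 295, 8, 12, 43] [0.5415 0.0281 0.079 ]
[319.2, 419.8] [315, 415, 7, 8, 20] [ 0.4623 -0.0098  0.079 ]
[0.56626384 0.03285301 0.13794093] [0.3153976  0.13376388 0.06024449]
```

View pics/w1.png

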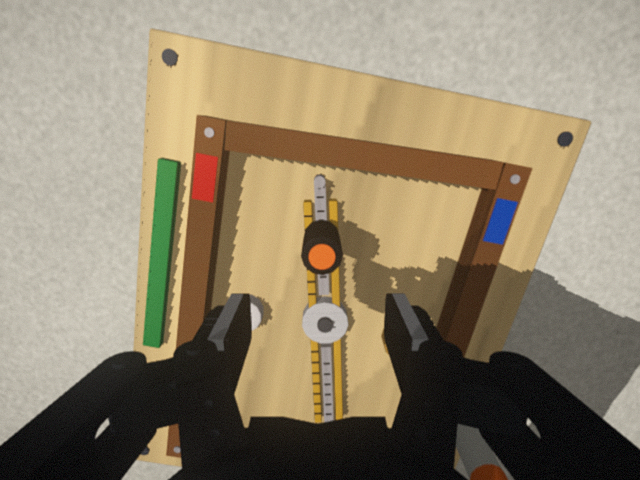

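The wrist view shows the knob's dot at (321,256), the rule pointing between the marks, and the fingers straddling the knob. Descend and grip.

{"op": "step_arm", "data": {"rows": [{"dr":[0,0,0],"slide":[2,0,-30],"grip":-0.3},{"dr":[0,0,0],"slide":[2,0,-60],"grip":-0.3},{"dr":[0,0,0],"slide":[2,0,-80],"grip":-0.3},{"dr":[0,0,0],"slide":[2,0,-84],"grip":-0.3},{"dr":[0,0,0],"slide":[2,0,-84],"grip":-0.3}]}}

```text
time: 2.48
eef_pos: [0.5683, 0.0322, 0.0545]
eef_rot: [-3.139, 0.006, 0.392]
ft_force: [-0.2, -0.1, 0.3]
finger_gap: 0.651
```

{"op": "step_arm", "data": {"rows": [{"dr":[0,0,0],"slide":[0,0,0],"grip":0.1},{"dr":[0,0,0],"slide":[0,0,0],"grip":0.4},{"dr":[0,0,0],"slide":[0,0,0],"grip":0.7},{"dr":[0,0,0],"slide":[0,0,0],"grip":0.7},{"dr":[0,0,0],"slide":[0,0,0],"grip":0.7}], "squeeze": 40}}

```text
time: 2.9
eef_pos: [0.5704, 0.0319, 0.0574]
eef_rot: [3.141, 0.002, 0.392]
ft_force: [-0.8, 0.4, 7.6]
finger_gap: 0.264
```

```bash
python3 - <<'E'
from h import *
o=observe();print(o['eef_pos'],o['ft_force'],o['ft_torque'],o['finger_gap'])
f=grab('wrist','w2.png')
E
```

```text
[0.57043826 0.03191389 0.05739123] [-0.80770433  0.37847664  7.58383858] [-0.05674954  0.03860763 -0.04888047] 0.2636133177113558
```

View pics/w2.png

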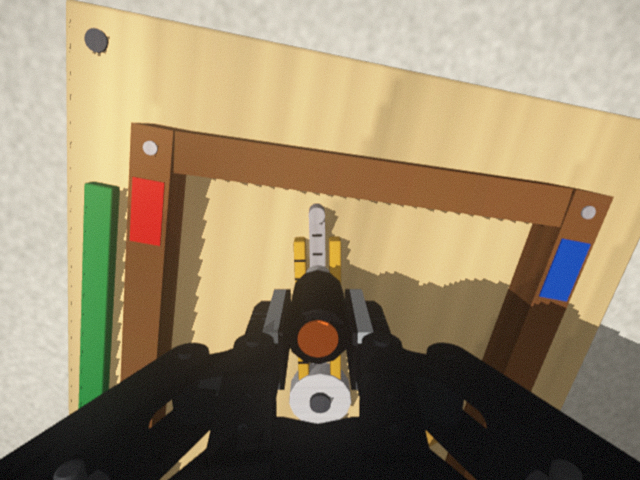

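Gripped: the dot sits between the pads at (319,338) and the nose tip shows at (317,215). I'll relax the vertical preload first.

{"op": "step_arm", "data": {"rows": [{"dr":[0,0,0],"slide":[0,0,0],"grip":0.7},{"dr":[0,0,0],"slide":[0,0,0],"grip":0.7}]}}

```text
time: 3.12
eef_pos: [0.5706, 0.0319, 0.0577]
eef_rot: [3.141, 0.001, 0.392]
ft_force: [0.3, 0.7, 0.3]
finger_gap: 0.262
```

```bash
cat >> h.py <<'E'
C=np.array([.5007,.0005]);YAW=.2035
def rb(p):
    d=np.array(p[:2])-C; return np.hypot(*d)*1000, np.arctan2(d[1],d[0])-YAW
def st():
    o=observe();r,a=rb(o['eef_pos']);F=o['ft_force'];u=a+YAW
    print('t',round(o['time'],2),'eef',o['eef_pos'].round(4),'read~',round(r-72,1),'ang',round(a,3),'F',F.round(1),'Frad',round(F[0]*np.cos(u)+F[1]*np.sin(u),1),'Ftan',round(-F[0]*np.sin(u)+F[1]*np.cos(u),1),'yaw',o['eef_rot'].round(3))
def knobw(fn=None):
    f=grab('wrist',fn)
    L=sorted(cents(f,(3,150,80),(20,255,255),200),key=lambda t:-t[1][4])
    for cc,s in L[:2]:
        p=ray(f,cc,.079);print('dot',cc,s[4],p.round(4),'read %.1f ang %.3f'%((rb(p)[0]-72),rb(p)[1]))
    return f
E
python3 - <<'E'
from h import *
st();knobw()
E
```

```text
t 3.12 eef [0.5706 0.0319 0.0577] read~ 4.6 ang 0.219 F [0.3 0.7 0.3] Frad 0.6 Ftan 0.5 yaw [3.141e+00 1.000e-03 3.920e-01]
dot [412.8, 192.5] 18968 [0.6314 0.0231 0.079 ] read 60.6 ang -0.032
dot [145.3, 259.3] 6709 [0.5751 0.0985 0.079 ] read 51.0 ang 0.718
```

```bash
sed -i 's/(3,150,80),(20,255,255),200/(3,195,90),(14,255,255),200/' h.py; python3 - <<'E'
from h import *
f=knobw();hsv=cv2.cvtColor(f['color'],cv2.COLOR_BGR2HSV);print(hsv[330:345:5,312:326:6].tolist(), hsv[200,400])
o=observe()
for p in ((.5706,.0319),(.5685,.0325)): print(proj(f,(*p,.079)), rb(p))
E
```

```text
dot [318.1, 336.9] 938 [0.5696 0.0313 0.079 ] read 3.5 ang 0.217
[[[11, 205, 142], [11, 205, 138], [11, 206, 136]], [[11, 202, 144], [10, 198, 144], [10, 205, 143]], [[10, 200, 144], [11, 196, 143], [11, 199, 142]]] [ 14 151 149]
[317.68772693 334.26984882] (np.float64(76.62878049401539), np.float64(0.21869939808169883))
[314.04280735 338.33974507] (np.float64(74.97226153718452), np.float64(0.237478461923987))
```

{"op": "step_arm", "data": {"rows": [{"dr":[0,0,0],"slide":[-3.8,7.3,0],"grip":0.7},{"dr":[0,0,0],"slide":[-8.3,14.1,0],"grip":0.7},{"dr":[0,0,0],"slide":[-13.5,20.4,0],"grip":0.7},{"dr":[0,0,0],"slide":[-19.4,26.1,0],"grip":0.7},{"dr":[0,0,0],"slide":[-19.4,26.1,0],"grip":0.7}]}}

```text
time: 3.63
eef_pos: [0.5499, 0.0596, 0.0577]
eef_rot: [-3.141, 0.002, 0.394]
ft_force: [-0.0, 0.7, 0.1]
finger_gap: 0.26
```

```bash
python3 - <<'E'
from h import *
st();knobw('w3.png')
E
```

```text
t 3.63 eef [0.5499 0.0596 0.0577] read~ 4.9 ang 0.673 F [-0.   0.7  0.1] Frad 0.5 Ftan 0.4 yaw [-3.141e+00  2.000e-03  3.940e-01]
dot [317.3, 337.6] 1082 [0.5486 0.0591 0.079 ] read 3.7 ang 0.682
```

View pics/w3.png

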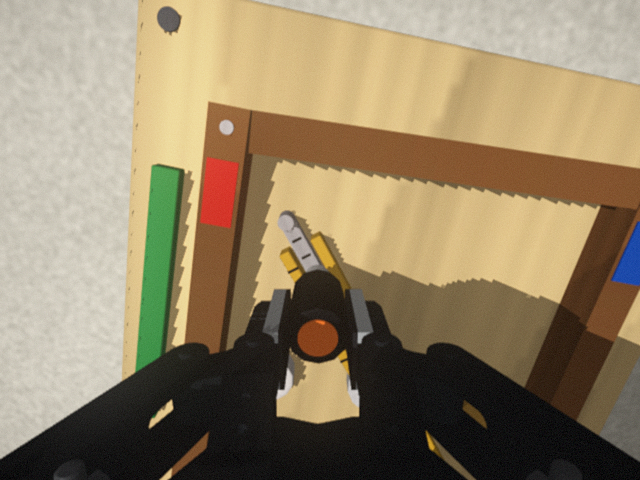

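The rule points at the red corner: the nose is near (288,220) and the corner near (250,155). Extend to a few mm short of it.

{"op": "step_arm", "data": {"rows": [{"dr":[0,0,0],"slide":[5,5.2,0],"grip":0.7},{"dr":[0,0,0],"slide":[10,10.3,0],"grip":0.7},{"dr":[0,0,0],"slide":[14.5,15,0],"grip":0.7},{"dr":[0,0,0],"slide":[17.5,18.1,0],"grip":0.7},{"dr":[0,0,0],"slide":[17.5,18.1,0],"grip":0.7}]}}

```text
time: 4.1
eef_pos: [0.5689, 0.0781, 0.0577]
eef_rot: [-3.141, 0.0, 0.394]
ft_force: [0.5, 1.7, 0.3]
finger_gap: 0.257
```

```bash
python3 - <<'E'
from h import *
st();knobw('w4.png')
E
```

```text
t 4.1 eef [0.5689 0.0781 0.0577] read~ 31.3 ang 0.646 F [0.5 1.7 0.3] Frad 1.7 Ftan 0.7 yaw [-3.141  0.     0.394]
dot [317.1, 337.1] 1090 [0.5677 0.0777 0.079 ] read 30.3 ang 0.653
```

View pics/w4.png

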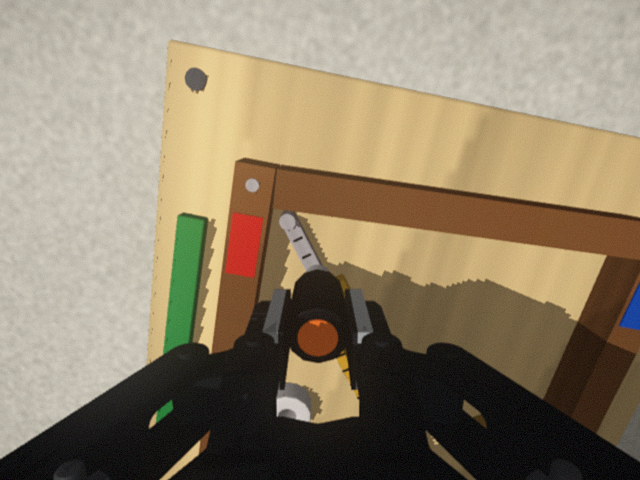

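{"op": "step_arm", "data": {"rows": [{"dr":[0,0,0],"slide":[0.6,0.8,0],"grip":0.7},{"dr":[0,0,0],"slide":[1.1,1.5,0],"grip":0.7},{"dr":[0,0,0],"slide":[1.3,1.7,0],"grip":0.7}]}}

```text
time: 4.4
eef_pos: [0.5701, 0.0795, 0.0577]
eef_rot: [-3.141, 0.0, 0.394]
ft_force: [-0.5, -2.1, 0.8]
finger_gap: 0.264
```

```bash
python3 - <<'E'
from h import *
st()
E
```

```text
t 4.4 eef [0.5701 0.0795 0.0577] read~ 33.1 ang 0.646 F [-0.5 -2.1  0.8] Frad -2.0 Ftan -1.0 yaw [-3.141  0.     0.394]
```

{"op": "step_arm", "data": {"rows": [{"dr":[0,0,0],"slide":[0.4,0.5,0],"grip":0.7},{"dr":[0,0,0],"slide":[0.8,0.9,0],"grip":0.7},{"dr":[0,0,0],"slide":[0.8,0.9,0],"grip":0.7}]}}

```text
time: 4.65
eef_pos: [0.5709, 0.0803, 0.0577]
eef_rot: [-3.141, 0.0, 0.393]
ft_force: [-0.7, -1.9, 1.1]
finger_gap: 0.265
```

```bash
python3 - <<'E'
from h import *
st()
E
```

```text
t 4.65 eef [0.5709 0.0803 0.0577] read~ 34.3 ang 0.646 F [-0.7 -1.9  1.1] Frad -1.9 Ftan -0.8 yaw [-3.141  0.     0.393]
```

{"op": "step_arm", "data": {"rows": [{"dr":[0,0,0],"slide":[0.3,0.4,0],"grip":0.7},{"dr":[0,0,0],"slide":[0.6,0.7,0],"grip":0.7},{"dr":[0,0,0],"slide":[0.6,0.7,0],"grip":0.7}]}}

```text
time: 4.9
eef_pos: [0.5715, 0.081, 0.0577]
eef_rot: [-3.141, 0.0, 0.393]
ft_force: [-1.3, -1.1, 0.3]
finger_gap: 0.264
```

```bash
python3 - <<'E'
from h import *
st();knobw('w5.png')
E
```

```text
t 4.9 eef [0.5715 0.081  0.0577] read~ 35.3 ang 0.646 F [-1.3 -1.1  0.3] Frad -1.7 Ftan 0.2 yaw [-3.141  0.     0.393]
dot [317.6, 337.6] 1080 [0.5702 0.0805 0.079 ] read 33.9 ang 0.652
```

View pics/w5.png

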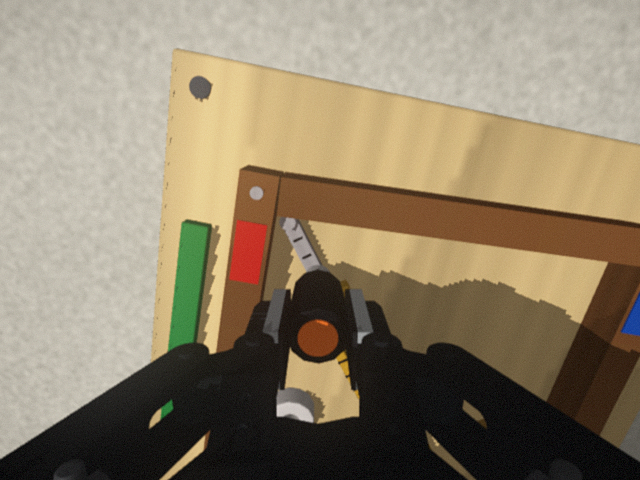

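{"op": "step_arm", "data": {"rows": [{"dr":[0,0,0],"slide":[0.3,0.4,0],"grip":0.7},{"dr":[0,0,0],"slide":[0.6,0.7,0],"grip":0.7},{"dr":[0,0,0],"slide":[0.6,0.7,0],"grip":0.7}]}}

```text
time: 5.2
eef_pos: [0.572, 0.0816, 0.0577]
eef_rot: [-3.141, 0.0, 0.393]
ft_force: [-0.8, -2.4, 1.3]
finger_gap: 0.264
```

```bash
python3 - <<'E'
from h import *
st()
E
```

```text
t 5.2 eef [0.572  0.0816 0.0577] read~ 36.0 ang 0.646 F [-0.8 -2.4  1.3] Frad -2.4 Ftan -1.0 yaw [-3.141  0.     0.393]
```

{"op": "step_arm", "data": {"rows": [{"dr":[0,0,0],"slide":[0.3,0.4,0],"grip":0.7},{"dr":[0,0,0],"slide":[0.5,0.6,0],"grip":0.7},{"dr":[0,0,0],"slide":[0.5,0.6,0],"grip":0.7}]}}

```text
time: 5.45
eef_pos: [0.5721, 0.082, 0.0575]
eef_rot: [-3.141, 0.002, 0.394]
ft_force: [-2.5, -3.1, 2.0]
finger_gap: 0.261
```

```bash
python3 - <<'E'
from h import *
st()
E
```

```text
t 5.45 eef [0.5721 0.082  0.0575] read~ 36.3 ang 0.647 F [-2.5 -3.1  2. ] Frad -4.0 Ftan -0.1 yaw [-3.141e+00  2.000e-03  3.940e-01]
```

Contact is beginning: radial force is 4 N and x is stalling, so it is on the far rail. Now I'll ease it left to feel the left rail.

{"op": "step_arm", "data": {"rows": [{"dr":[0,0,0],"slide":[0.1,0.3,0],"grip":0.7},{"dr":[0,0,0],"slide":[0.2,0.6,0],"grip":0.7},{"dr":[0,0,0],"slide":[0.2,0.6,0],"grip":0.7}]}}

```text
time: 5.7
eef_pos: [0.5721, 0.0824, 0.0575]
eef_rot: [-3.142, 0.003, 0.394]
ft_force: [-3.4, -4.1, 1.8]
finger_gap: 0.262
```

```bash
python3 - <<'E'
from h import *
st();knobw('w6.png')
E
```

```text
t 5.7 eef [0.5721 0.0824 0.0575] read~ 36.6 ang 0.65 F [-3.4 -4.1  1.8] Frad -5.3 Ftan -0.1 yaw [-3.142e+00  3.000e-03  3.940e-01]
dot [317.6, 338.4] 1077 [0.5707 0.0817 0.079 ] read 35.2 ang 0.656
```

View pics/w6.png

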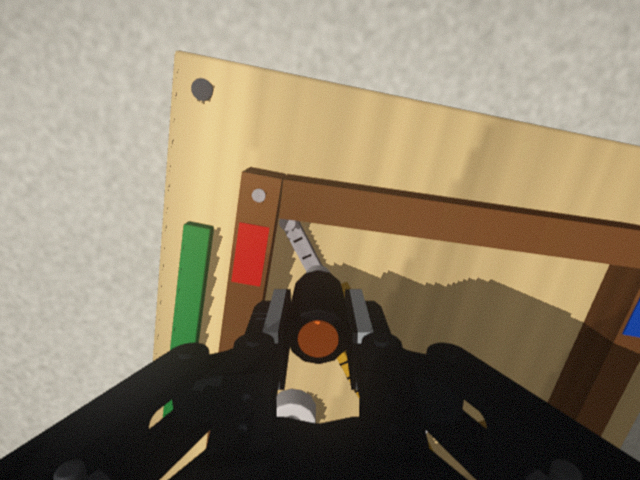

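{"op": "step_arm", "data": {"rows": [{"dr":[0,0,0],"slide":[-0.2,0.5,0],"grip":0.7},{"dr":[0,0,0],"slide":[-0.4,0.8,0],"grip":0.7},{"dr":[0,0,0],"slide":[-0.4,0.8,0],"grip":0.7}]}}

```text
time: 6.0
eef_pos: [0.5719, 0.0834, 0.0576]
eef_rot: [-3.141, 0.002, 0.394]
ft_force: [-2.1, -2.3, 1.2]
finger_gap: 0.265
```

```bash
python3 - <<'E'
from h import *
st()
E
```

```text
t 6.0 eef [0.5719 0.0834 0.0576] read~ 37.3 ang 0.658 F [-2.1 -2.3  1.2] Frad -3.1 Ftan 0.1 yaw [-3.141e+00  2.000e-03  3.940e-01]
```

It slid left freely, so the left rail had not been touched yet. Continue.

{"op": "step_arm", "data": {"rows": [{"dr":[0,0,0],"slide":[-0.1,0.5,0],"grip":0.7},{"dr":[0,0,0],"slide":[-0.2,0.9,0],"grip":0.7},{"dr":[0,0,0],"slide":[-0.2,0.9,0],"grip":0.7}]}}

```text
time: 6.25
eef_pos: [0.5719, 0.0836, 0.0576]
eef_rot: [3.14, 0.002, 0.394]
ft_force: [-1.1, -5.1, 1.7]
finger_gap: 0.261
```

```bash
python3 - <<'E'
from h import *
st()
E
```

```text
t 6.25 eef [0.5719 0.0836 0.0576] read~ 37.4 ang 0.659 F [-1.1 -5.1  1.7] Frad -4.6 Ftan -2.4 yaw [3.14e+00 2.00e-03 3.94e-01]
```

Left rail felt: Fy is −5 N and motion has stopped. A slight forward nudge should confirm both rails.

{"op": "step_arm", "data": {"rows": [{"dr":[0,0,0],"slide":[0.3,0.4,0],"grip":0.7},{"dr":[0,0,0],"slide":[0.5,0.6,0],"grip":0.7},{"dr":[0,0,0],"slide":[0.5,0.6,0],"grip":0.7}]}}

```text
time: 6.5
eef_pos: [0.5719, 0.0836, 0.0575]
eef_rot: [3.139, 0.004, 0.394]
ft_force: [-3.4, -5.8, 2.9]
finger_gap: 0.266
```

```bash
python3 - <<'E'
from h import *
st();knobw('w7.png')
f=grab('top');c=f['color'][175:340,240:400];cv2.imwrite('pics/tz2.png',cv2.resize(c,None,fx=3.6,fy=3.6,interpolation=cv2.INTER_CUBIC))
E
```

```text
t 6.5 eef [0.5719 0.0836 0.0575] read~ 37.5 ang 0.659 F [-3.4 -5.8  2.9] Frad -6.6 Ftan -1.2 yaw [3.139 0.004 0.394]
dot [317.9, 338.3] 1070 [0.5706 0.083  0.079 ] read 36.1 ang 0.664
```

View pics/w7.png

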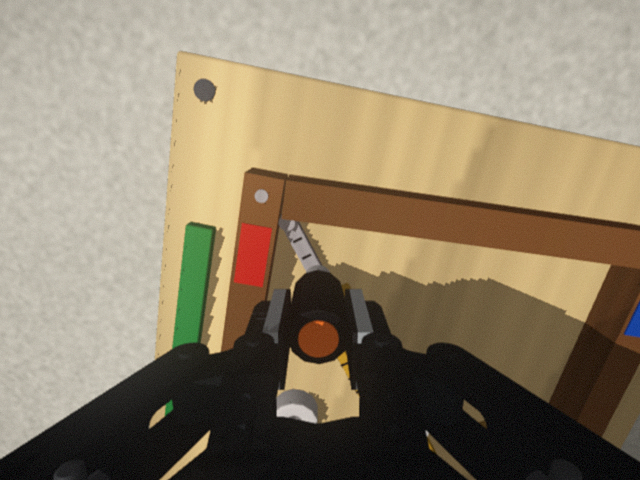

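Both rails are felt: Fx −3.4, Fy −5.8, radial 6.6 N (under 8), and no further motion. Red seat: TCP (0.5719, 0.0836). Retract and swing to blue.

{"op": "step_arm", "data": {"rows": [{"dr":[0,0,0],"slide":[-5.5,-6.5,0],"grip":0.7},{"dr":[0,0,0],"slide":[-11,-13,0],"grip":0.7},{"dr":[0,0,0],"slide":[-16.5,-19.5,0],"grip":0.7},{"dr":[0,0,0],"slide":[-20.8,-24.6,0],"grip":0.7},{"dr":[0,0,0],"slide":[-20.8,-24.6,0],"grip":0.7}]}}

```text
time: 7.02
eef_pos: [0.5502, 0.058, 0.0576]
eef_rot: [3.139, 0.005, 0.393]
ft_force: [-1.7, -0.6, 0.4]
finger_gap: 0.265
```

```bash
python3 - <<'E'
from h import *
st();knobw()
E
```

```text
t 7.02 eef [0.5502 0.058  0.0576] read~ 3.9 ang 0.657 F [-1.7 -0.6  0.4] Frad -1.6 Ftan 0.9 yaw [3.139 0.005 0.393]
dot [317.8, 337.9] 1078 [0.5489 0.0574 0.079 ] read 2.6 ang 0.665
```

{"op": "step_arm", "data": {"rows": [{"dr":[0,0,0],"slide":[11.1,-11.7,0],"grip":0.7},{"dr":[0,0,0],"slide":[19.2,-25.1,0],"grip":0.7},{"dr":[0,0,0],"slide":[24.3,-40.5,0],"grip":0.7},{"dr":[0,0,0],"slide":[25.8,-56.8,0],"grip":0.7},{"dr":[0,0,0],"slide":[25.8,-56.8,0],"grip":0.7}]}}

```text
time: 7.48
eef_pos: [0.5772, -0.0019, 0.0577]
eef_rot: [3.137, 0.005, 0.391]
ft_force: [0.9, -1.0, 1.4]
finger_gap: 0.262
```

```bash
python3 - <<'E'
from h import *
st();knobw()
E
```

```text
t 7.48 eef [ 0.5772 -0.0019  0.0577] read~ 4.5 ang -0.234 F [ 0.9 -1.   1.4] Frad 0.9 Ftan -1.0 yaw [3.137 0.005 0.391]
dot [318.1, 337.7] 1056 [ 0.576  -0.0025  0.079 ] read 3.4 ang -0.243
```

{"op": "step_arm", "data": {"rows": [{"dr":[0,0,0],"slide":[-1,-7,0],"grip":0.7},{"dr":[0,0,0],"slide":[-2.8,-14,0],"grip":0.7},{"dr":[0,0,0],"slide":[-5,-21,0],"grip":0.7},{"dr":[0,0,0],"slide":[-7,-26.5,0],"grip":0.7},{"dr":[0,0,0],"slide":[-7,-26.5,0],"grip":0.7}]}}

```text
time: 7.95
eef_pos: [0.5699, -0.0283, 0.0578]
eef_rot: [3.137, 0.004, 0.39]
ft_force: [1.1, -0.8, -0.3]
finger_gap: 0.262
```

```bash
python3 - <<'E'
from h import *
st();knobw('w8.png')
E
```

```text
t 7.95 eef [ 0.5699 -0.0283  0.0578] read~ 3.0 ang -0.598 F [ 1.1 -0.8 -0.3] Frad 1.3 Ftan -0.3 yaw [3.137 0.004 0.39 ]
dot [317.9, 337.6] 1129 [ 0.5687 -0.0289  0.079 ] read 2.0 ang -0.612
```

View pics/w8.png

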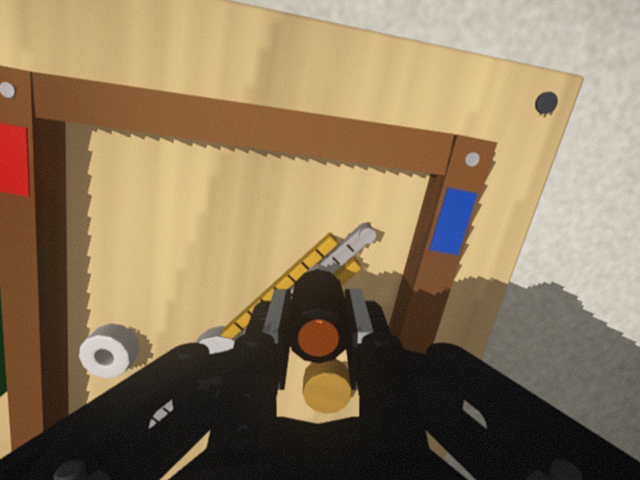

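The wrist view shows the nose at (366,235) pointing at the blue corner, near (445,175). Extend.

{"op": "step_arm", "data": {"rows": [{"dr":[0,0,0],"slide":[8.5,-4.2,0],"grip":0.7},{"dr":[0,0,0],"slide":[17,-8.3,0],"grip":0.7},{"dr":[0,0,0],"slide":[25,-12.1,0],"grip":0.7},{"dr":[0,0,0],"slide":[29.5,-14.2,0],"grip":0.7},{"dr":[0,0,0],"slide":[29.5,-14.2,0],"grip":0.7}]}}

```text
time: 8.42
eef_pos: [0.6011, -0.0428, 0.0578]
eef_rot: [3.136, 0.003, 0.39]
ft_force: [0.8, -1.2, -0.5]
finger_gap: 0.265
```

```bash
python3 - <<'E'
from h import *
st();knobw('w9.png')
E
```

```text
t 8.42 eef [ 0.6011 -0.0428  0.0578] read~ 37.3 ang -0.61 F [ 0.8 -1.2 -0.5] Frad 1.2 Ftan -0.8 yaw [3.136e+00 3.000e-03 3.900e-01]
dot [317.9, 337.3] 1079 [ 0.5999 -0.0433  0.079 ] read 36.5 ang -0.619
```

View pics/w9.png

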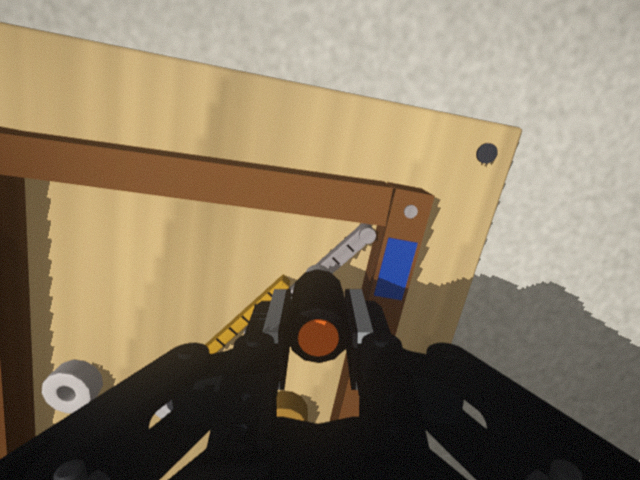

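{"op": "step_arm", "data": {"rows": [{"dr":[0,0,0],"slide":[0.8,-0.3,0],"grip":0.7},{"dr":[0,0,0],"slide":[1.6,-0.6,0],"grip":0.7},{"dr":[0,0,0],"slide":[1.8,-0.7,0],"grip":0.7}]}}

```text
time: 8.72
eef_pos: [0.6024, -0.0433, 0.0577]
eef_rot: [3.136, 0.004, 0.39]
ft_force: [-2.0, 0.6, 1.5]
finger_gap: 0.269
```

```bash
python3 - <<'E'
from h import *
st()
E
```

```text
t 8.72 eef [ 0.6024 -0.0433  0.0577] read~ 38.7 ang -0.61 F [-2.   0.6  1.5] Frad -2.0 Ftan -0.3 yaw [3.136 0.004 0.39 ]
```

{"op": "step_arm", "data": {"rows": [{"dr":[0,0,0],"slide":[0.7,-0.3,0],"grip":0.7},{"dr":[0,0,0],"slide":[1.3,-0.6,0],"grip":0.7},{"dr":[0,0,0],"slide":[1.3,-0.6,0],"grip":0.7}]}}

```text
time: 8.97
eef_pos: [0.6036, -0.0438, 0.0577]
eef_rot: [3.136, 0.004, 0.39]
ft_force: [-1.1, 0.0, 1.4]
finger_gap: 0.264
```

```bash
python3 - <<'E'
from h import *
st()
E
```

```text
t 8.97 eef [ 0.6036 -0.0438  0.0577] read~ 40.1 ang -0.61 F [-1.1  0.   1.4] Frad -1.0 Ftan -0.4 yaw [3.136 0.004 0.39 ]
```

{"op": "step_arm", "data": {"rows": [{"dr":[0,0,0],"slide":[0.5,-0.2,0],"grip":0.7},{"dr":[0,0,0],"slide":[0.9,-0.5,0],"grip":0.7},{"dr":[0,0,0],"slide":[0.9,-0.5,0],"grip":0.7}]}}

```text
time: 9.22
eef_pos: [0.6043, -0.0441, 0.0576]
eef_rot: [3.137, 0.004, 0.39]
ft_force: [-2.6, 1.4, 1.5]
finger_gap: 0.263
```

```bash
python3 - <<'E'
from h import *
st();knobw('w10.png')
E
```

```text
t 9.22 eef [ 0.6043 -0.0441  0.0576] read~ 40.8 ang -0.61 F [-2.6  1.4  1.5] Frad -3.0 Ftan 0.2 yaw [3.137 0.004 0.39 ]
dot [317.7, 338.1] 1085 [ 0.603  -0.0447  0.079 ] read 39.8 ang -0.620
```

View pics/w10.png

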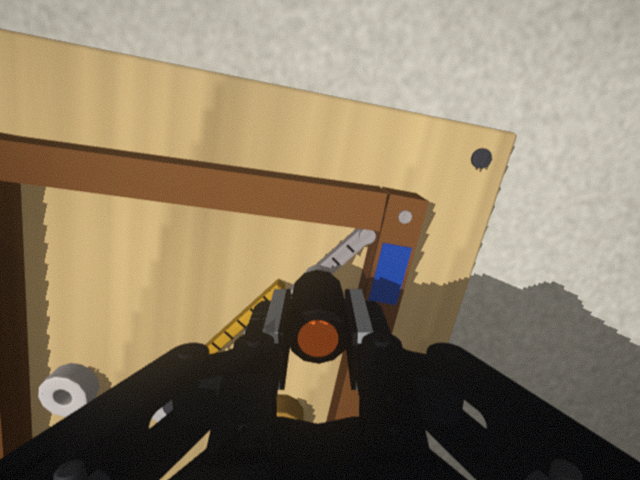

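{"op": "step_arm", "data": {"rows": [{"dr":[0,0,0],"slide":[0.4,-0.1,0],"grip":0.7},{"dr":[0,0,0],"slide":[0.8,-0.2,0],"grip":0.7},{"dr":[0,0,0],"slide":[0.8,-0.2,0],"grip":0.7}]}}

```text
time: 9.52
eef_pos: [0.605, -0.0441, 0.0576]
eef_rot: [3.137, 0.004, 0.39]
ft_force: [-2.1, 1.5, 2.4]
finger_gap: 0.262
```

```bash
python3 - <<'E'
from h import *
st()
E
```

```text
t 9.52 eef [ 0.605  -0.0441  0.0576] read~ 41.5 ang -0.608 F [-2.1  1.5  2.4] Frad -2.5 Ftan 0.5 yaw [3.137 0.004 0.39 ]
```

{"op": "step_arm", "data": {"rows": [{"dr":[0,0,0],"slide":[0.5,-0.3,0],"grip":0.7},{"dr":[0,0,0],"slide":[0.9,-0.5,0],"grip":0.7},{"dr":[0,0,0],"slide":[0.9,-0.5,0],"grip":0.7}]}}

```text
time: 9.77
eef_pos: [0.6057, -0.0442, 0.0575]
eef_rot: [3.139, 0.004, 0.39]
ft_force: [-3.2, 4.1, 3.5]
finger_gap: 0.265
```

```bash
python3 - <<'E'
from h import *
st()
E
```

```text
t 9.77 eef [ 0.6057 -0.0442  0.0575] read~ 42.1 ang -0.606 F [-3.2  4.1  3.5] Frad -4.6 Ftan 2.5 yaw [3.139 0.004 0.39 ]
```

Right rail felt: Fy is +4 N and y is stalled. Slide along it towards the far rail.

{"op": "step_arm", "data": {"rows": [{"dr":[0,0,0],"slide":[0.4,0.1,0],"grip":0.7},{"dr":[0,0,0],"slide":[0.8,0.1,0],"grip":0.7},{"dr":[0,0,0],"slide":[0.8,0.1,0],"grip":0.7}]}}

```text
time: 10.02
eef_pos: [0.606, -0.0441, 0.0575]
eef_rot: [3.139, 0.006, 0.39]
ft_force: [-5.2, 2.0, 3.7]
finger_gap: 0.264
```

```bash
python3 - <<'E'
from h import *
st()
E
```

```text
t 10.02 eef [ 0.606  -0.0441  0.0575] read~ 42.4 ang -0.604 F [-5.2  2.   3.7] Frad -5.6 Ftan -0.2 yaw [3.139 0.006 0.39 ]
```

{"op": "step_arm", "data": {"rows": [{"dr":[0,0,0],"slide":[0.3,-0.2,0],"grip":0.7},{"dr":[0,0,0],"slide":[0.5,-0.4,0],"grip":0.7},{"dr":[0,0,0],"slide":[0.5,-0.4,0],"grip":0.7}]}}

```text
time: 10.27
eef_pos: [0.606, -0.0442, 0.0575]
eef_rot: [3.14, 0.007, 0.39]
ft_force: [-5.4, 3.9, 5.4]
finger_gap: 0.261
```

```bash
python3 - <<'E'
from h import *
st();knobw('w11.png')
f=grab('top');c=f['color'][175:340,240:400];cv2.imwrite('pics/tz3.png',cv2.resize(c,None,fx=3.6,fy=3.6,interpolation=cv2.INTER_CUBIC))
E
```

```text
t 10.27 eef [ 0.606  -0.0442  0.0575] read~ 42.4 ang -0.605 F [-5.4  3.9  5.4] Frad -6.5 Ftan 1.5 yaw [3.14  0.007 0.39 ]
dot [316.9, 338.7] 1078 [ 0.6045 -0.0445  0.079 ] read 41.1 ang -0.613
```

View pics/w11.png

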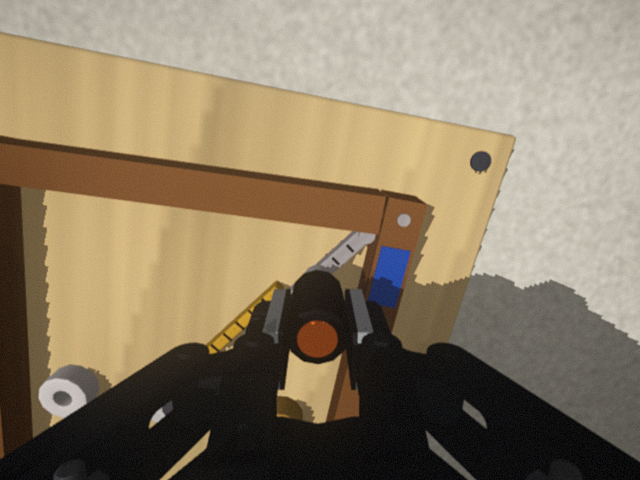

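Blue is seated against both rails: Fx −5.4, Fy +3.9, radial 6.5 N, no further motion. The readings are about 35.4 (red) and 41.8 (blue), once the pivot is re-centred using the symmetry of the two seat angles. That agrees with s≈−4 mm from the images, so red is the shorter diagonal. Retract, swing back, and push there.

{"op": "step_arm", "data": {"rows": [{"dr":[0,0,0],"slide":[-8.5,3.8,0],"grip":0.7},{"dr":[0,0,0],"slide":[-17,7.5,0],"grip":0.7},{"dr":[0,0,0],"slide":[-25.5,11.3,0],"grip":0.7},{"dr":[0,0,0],"slide":[-34.5,15.3,0],"grip":0.7},{"dr":[0,0,0],"slide":[-34.5,15.3,0],"grip":0.7}]}}

```text
time: 10.78
eef_pos: [0.5697, -0.0282, 0.0576]
eef_rot: [3.141, 0.008, 0.391]
ft_force: [-0.7, -0.2, 2.0]
finger_gap: 0.261
```

```bash
sed -i 's/^C=.*;/C=np.array([.5005,.0017]);/' h.py; python3 - <<'E'
from h import *
st();knobw()
f=cv2.imread('pics/tz2.png');g=cv2.imread('pics/tz3.png');cv2.imwrite('pics/cmp.png',np.hstack([f,g])[:,:][:, :] if 0 else cv2.resize(np.hstack([f,g]),(800,413)))
for p in ((.5719-.0013,.0836-.0006),(.606-.0013,-.0442-.0005)): print(rb(p))
E
```

```text
t 10.78 eef [ 0.5697 -0.0282  0.0576] read~ 3.4 ang -0.611 F [-0.7 -0.2  2. ] Frad -0.6 Ftan -0.4 yaw [3.141 0.008 0.391]
dot [317.4, 338.4] 1126 [ 0.5683 -0.0287  0.079 ] read 2.3 ang -0.625
(np.float64(107.348497893543), np.float64(0.6557398821904334))
(np.float64(114.06401711319839), np.float64(-0.6224364533684116))
```

{"op": "step_arm", "data": {"rows": [{"dr":[0,0,0],"slide":[4.9,14.9,0],"grip":0.7},{"dr":[0,0,0],"slide":[6.3,30.4,0],"grip":0.7},{"dr":[0,0,0],"slide":[4.7,45.9,0],"grip":0.7},{"dr":[0,0,0],"slide":[0.2,60,0],"grip":0.7},{"dr":[0,0,0],"slide":[0.2,60,0],"grip":0.7}]}}

```text
time: 11.25
eef_pos: [0.5695, 0.0338, 0.0576]
eef_rot: [-3.141, 0.009, 0.393]
ft_force: [-0.8, 0.3, 2.2]
finger_gap: 0.266
```

```bash
python3 - <<'E'
from h import *
st();knobw()
E
```

```text
t 11.25 eef [0.5695 0.0338 0.0576] read~ 4.1 ang 0.232 F [-0.8  0.3  2.2] Frad -0.6 Ftan 0.6 yaw [-3.141  0.009  0.393]
dot [317.5, 337.4] 927 [0.5685 0.0334 0.079 ] read 3.0 ang 0.232
```

{"op": "step_arm", "data": {"rows": [{"dr":[0,0,0],"slide":[-4,7,0],"grip":0.7},{"dr":[0,0,0],"slide":[-8.5,13.7,0],"grip":0.7},{"dr":[0,0,0],"slide":[-14,19.8,0],"grip":0.7},{"dr":[0,0,0],"slide":[-18.8,24.4,0],"grip":0.7},{"dr":[0,0,0],"slide":[-18.8,24.4,0],"grip":0.7}], "squeeze": 60}}

```text
time: 11.72
eef_pos: [0.5501, 0.0583, 0.0577]
eef_rot: [-3.141, 0.009, 0.393]
ft_force: [0.7, 1.3, 1.8]
finger_gap: 0.255
```

```bash
python3 - <<'E'
from h import *
st();knobw()
E
```

```text
t 11.72 eef [0.5501 0.0583 0.0577] read~ 3.2 ang 0.647 F [0.7 1.3 1.8] Frad 1.5 Ftan 0.3 yaw [-3.141  0.009  0.393]
dot [317.3, 337.6] 1069 [0.5489 0.0578 0.079 ] read 2.1 ang 0.656
```

{"op": "step_arm", "data": {"rows": [{"dr":[0,0,0],"slide":[5.5,6.4,0],"grip":0.7},{"dr":[0,0,0],"slide":[11,12.8,0],"grip":0.7},{"dr":[0,0,0],"slide":[16,18.6,0],"grip":0.7},{"dr":[0,0,0],"slide":[20,23.3,0],"grip":0.7},{"dr":[0,0,0],"slide":[20,23.3,0],"grip":0.7}]}}

```text
time: 12.18
eef_pos: [0.5717, 0.0823, 0.0578]
eef_rot: [-3.141, 0.007, 0.394]
ft_force: [1.1, 1.7, 0.7]
finger_gap: 0.257
```

```bash
python3 - <<'E'
from h import *
st();knobw()
E
```

```text
t 12.18 eef [0.5717 0.0823 0.0578] read~ 35.6 ang 0.643 F [1.1 1.7 0.7] Frad 1.9 Ftan 0.3 yaw [-3.141  0.007  0.394]
dot [317.3, 337.5] 1076 [0.5705 0.0819 0.079 ] read 34.5 ang 0.650
```

{"op": "step_arm", "data": {"rows": [{"dr":[0,0,0],"slide":[0.3,1.0,0],"grip":0.7},{"dr":[0,0,0],"slide":[0.7,1.7,0],"grip":0.7},{"dr":[0,0,0],"slide":[1.1,2.2,0],"grip":0.7}]}}

```text
time: 12.48
eef_pos: [0.572, 0.0836, 0.0575]
eef_rot: [3.141, 0.009, 0.394]
ft_force: [-3.8, -4.3, 3.7]
finger_gap: 0.256
```

```bash
python3 - <<'E'
from h import *
st()
E
```

```text
t 12.48 eef [0.572  0.0836 0.0575] read~ 36.7 ang 0.65 F [-3.8 -4.3  3.7] Frad -5.8 Ftan 0.0 yaw [3.141 0.009 0.394]
```

Reseated at the same spot (0.572, 0.0836). Now the harder push along the diagonal, in increments.

{"op": "step_arm", "data": {"rows": [{"dr":[0,0,0],"slide":[0.7,0.8,0],"grip":0.7},{"dr":[0,0,0],"slide":[1.3,1.5,0],"grip":0.7},{"dr":[0,0,0],"slide":[1.3,1.5,0],"grip":0.7}]}}

```text
time: 12.73
eef_pos: [0.5721, 0.0837, 0.0574]
eef_rot: [3.14, 0.013, 0.394]
ft_force: [-5.4, -6.0, 6.3]
finger_gap: 0.258
```

```bash
python3 - <<'E'
from h import *
st()
E
```

```text
t 12.73 eef [0.5721 0.0837 0.0574] read~ 36.8 ang 0.65 F [-5.4 -6.   6.3] Frad -8.0 Ftan 0.1 yaw [3.14  0.013 0.394]
```

{"op": "step_arm", "data": {"rows": [{"dr":[0,0,0],"slide":[0.7,0.8,0],"grip":0.7},{"dr":[0,0,0],"slide":[1.4,1.6,0],"grip":0.7},{"dr":[0,0,0],"slide":[2,2.3,0],"grip":0.7}]}}

```text
time: 12.98
eef_pos: [0.5722, 0.0839, 0.0573]
eef_rot: [3.138, 0.02, 0.394]
ft_force: [-9.2, -9.9, 7.9]
finger_gap: 0.259
```

```bash
python3 - <<'E'
from h import *
st()
E
```

```text
t 12.98 eef [0.5722 0.0839 0.0573] read~ 37.1 ang 0.65 F [-9.2 -9.9  7.9] Frad -13.5 Ftan 0.4 yaw [3.138 0.02  0.394]
```

{"op": "step_arm", "data": {"rows": [{"dr":[0,0,0],"slide":[1.5,1.7,0],"grip":0.7},{"dr":[0,0,0],"slide":[2.2,2.5,0],"grip":0.7},{"dr":[0,0,0],"slide":[2.6,3,0],"grip":0.7}]}}

```text
time: 13.23
eef_pos: [0.5725, 0.0841, 0.0572]
eef_rot: [3.135, 0.029, 0.394]
ft_force: [-9.3, -11.2, 8.6]
finger_gap: 0.253
```

```bash
python3 - <<'E'
from h import *
st();knobw('w12.png')
E
```

```text
t 13.23 eef [0.5725 0.0841 0.0572] read~ 37.5 ang 0.649 F [ -9.3 -11.2   8.6] Frad -14.6 Ftan -0.3 yaw [3.135 0.029 0.394]
dot [318.7, 340.7] 1060 [0.571  0.0831 0.079 ] read 35.7 ang 0.654
```

View pics/w12.png

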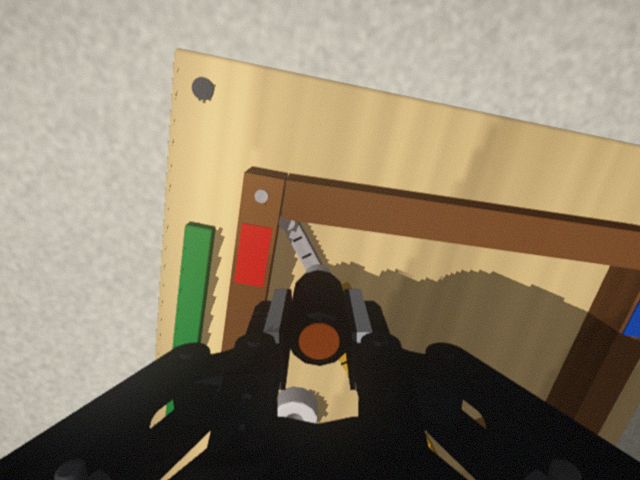

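The tool is tilting slightly under load, so I'll correct orientation as I push.

{"op": "step_arm", "data": {"rows": [{"dr":[0.009,-0.012,0],"slide":[1.5,1.7,0.2],"grip":0.7},{"dr":[0.017,-0.024,0],"slide":[2.2,2.5,0.4],"grip":0.7},{"dr":[0.025,-0.035,0],"slide":[2.6,3,0.4],"grip":0.7}]}}

```text
time: 13.53
eef_pos: [0.5728, 0.0842, 0.0572]
eef_rot: [-3.141, -0.005, 0.395]
ft_force: [-10.0, -12.1, 8.9]
finger_gap: 0.255
```

```bash
python3 - <<'E'
from h import *
st();knobw()
E
```

```text
t 13.53 eef [0.5728 0.0842 0.0572] read~ 37.7 ang 0.647 F [-10.  -12.1   8.9] Frad -15.7 Ftan -0.5 yaw [-3.141 -0.005  0.395]
dot [318.2, 339.2] 1070 [0.5712 0.0832 0.079 ] read 35.9 ang 0.653
```

{"op": "step_arm", "data": {"rows": [{"dr":[0.002,-0.003,0],"slide":[1.5,1.7,0.2],"grip":0.7},{"dr":[0.004,-0.006,0],"slide":[2.5,2.8,0.4],"grip":0.7},{"dr":[0.006,-0.008,0],"slide":[3,3.3,0.5],"grip":0.7},{"dr":[0.006,-0.008,0],"slide":[3,3.3,0.5],"grip":0.7}]}}

```text
time: 13.92
eef_pos: [0.5732, 0.0843, 0.0573]
eef_rot: [3.141, -0.007, 0.395]
ft_force: [-9.6, -11.2, 8.0]
finger_gap: 0.259
```

```bash
python3 - <<'E'
from h import *
st();knobw()
E
```

```text
t 13.92 eef [0.5732 0.0843 0.0573] read~ 38.1 ang 0.646 F [ -9.6 -11.2   8. ] Frad -14.8 Ftan -0.2 yaw [ 3.141 -0.007  0.395]
dot [318.3, 338.8] 1067 [0.5716 0.0834 0.079 ] read 36.3 ang 0.651
```

{"op": "step_arm", "data": {"rows": [{"dr":[0.002,-0.003,0],"slide":[2,2,0.2],"grip":0.7},{"dr":[0.004,-0.004,0],"slide":[3,3.2,0.4],"grip":0.7},{"dr":[0.005,-0.005,0],"slide":[3.6,3.9,0.5],"grip":0.7},{"dr":[0.005,-0.005,0],"slide":[3.6,3.9,0.5],"grip":0.7}]}}

```text
time: 14.3
eef_pos: [0.5741, 0.0848, 0.0572]
eef_rot: [3.14, -0.003, 0.396]
ft_force: [-10.9, -12.8, 8.8]
finger_gap: 0.258
```

```bash
python3 - <<'E'
from h import *
st();knobw()
E
```

```text
t 14.3 eef [0.5741 0.0848 0.0572] read~ 39.0 ang 0.642 F [-10.9 -12.8   8.8] Frad -16.8 Ftan -0.4 yaw [ 3.14e+00 -3.00e-03  3.96e-01]
dot [318.4, 339.4] 1085 [0.5724 0.0837 0.079 ] read 37.1 ang 0.648
```

{"op": "step_arm", "data": {"rows": [{"dr":[0.002,-0.003,0],"slide":[2,2,0.2],"grip":0.7},{"dr":[0.004,-0.004,0],"slide":[3,3.2,0.4],"grip":0.7},{"dr":[0.005,-0.005,0],"slide":[3.6,3.7,0.5],"grip":0.7},{"dr":[0.005,-0.005,0],"slide":[3.6,3.7,0.5],"grip":0.7}]}}

```text
time: 14.68
eef_pos: [0.575, 0.0851, 0.0572]
eef_rot: [3.14, -0.0, 0.396]
ft_force: [-10.0, -12.4, 8.2]
finger_gap: 0.257
```

```bash
python3 - <<'E'
from h import *
st();knobw('w13.png')
f=grab('top');c=f['color'][175:340,240:400];cv2.imwrite('pics/tz4.png',cv2.resize(c,None,fx=3.6,fy=3.6,interpolation=cv2.INTER_CUBIC))
E
```

```text
t 14.68 eef [0.575  0.0851 0.0572] read~ 39.8 ang 0.638 F [-10.  -12.4   8.2] Frad -15.9 Ftan -0.8 yaw [ 3.14  -0.     0.396]
dot [318.4, 339.7] 1085 [0.5732 0.084  0.079 ] read 37.9 ang 0.644
```

View pics/tz4.png

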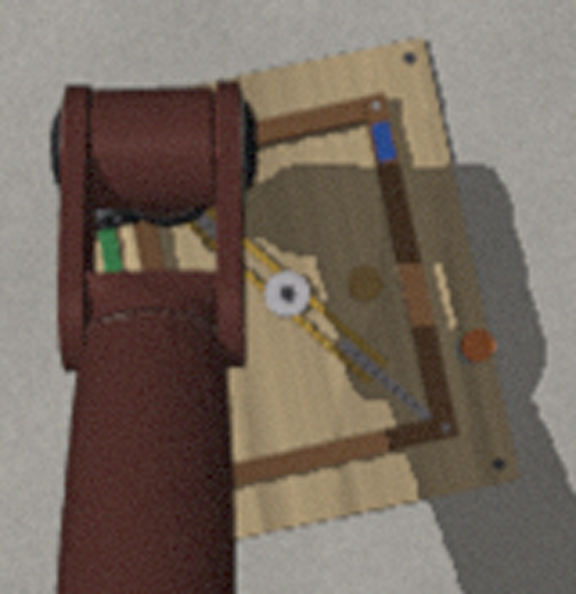

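About 0.5 mm of reading remains: the blue-end bolt has moved about 3 of the needed 4 mm. One smaller push.

{"op": "step_arm", "data": {"rows": [{"dr":[0.002,-0.003,0],"slide":[2,2,0.2],"grip":0.7},{"dr":[0.004,-0.004,0],"slide":[3,3.2,0.4],"grip":0.7},{"dr":[0.005,-0.005,0],"slide":[3.2,3.4,0.5],"grip":0.7}]}}

```text
time: 15.03
eef_pos: [0.5755, 0.0852, 0.0572]
eef_rot: [3.139, 0.003, 0.396]
ft_force: [-10.0, -13.0, 8.4]
finger_gap: 0.257
```

```bash
python3 - <<'E'
from h import *
st();knobw()
E
```

```text
t 15.03 eef [0.5755 0.0852 0.0572] read~ 40.3 ang 0.636 F [-10.  -13.    8.4] Frad -16.4 Ftan -1.3 yaw [3.139e+00 3.000e-03 3.960e-01]
dot [318.4, 339.7] 1079 [0.5738 0.0842 0.079 ] read 38.4 ang 0.641
```

{"op": "step_arm", "data": {"rows": [{"dr":[0,0,0],"slide":[-6,-6.7,0],"grip":0.7},{"dr":[0,0,0],"slide":[-12,-13.4,0],"grip":0.7},{"dr":[0,0,0],"slide":[-18,-20.1,0],"grip":0.7},{"dr":[0,0,0],"slide":[-23.8,-26.6,0],"grip":0.7},{"dr":[0,0,0],"slide":[-23.8,-26.6,0],"grip":0.7}]}}

```text
time: 15.5
eef_pos: [0.5509, 0.0575, 0.0576]
eef_rot: [3.139, 0.003, 0.395]
ft_force: [-1.7, -1.4, 3.6]
finger_gap: 0.258
```

```bash
python3 - <<'E'
from h import *
st();knobw()
E
```

```text
t 15.5 eef [0.5509 0.0575 0.0576] read~ 3.2 ang 0.633 F [-1.7 -1.4  3.6] Frad -2.2 Ftan 0.3 yaw [3.139e+00 3.000e-03 3.950e-01]
dot [317.9, 338.0] 1077 [0.5496 0.0569 0.079 ] read 1.8 ang 0.640
```

{"op": "step_arm", "data": {"rows": [{"dr":[0,0,0],"slide":[11.4,-12,0],"grip":0.7},{"dr":[0,0,0],"slide":[19,-25.6,0],"grip":0.7},{"dr":[0,0,0],"slide":[23.5,-40.4,0],"grip":0.7},{"dr":[0,0,0],"slide":[24.8,-55.2,0],"grip":0.7},{"dr":[0,0,0],"slide":[24.8,-55.2,0],"grip":0.7}]}}

```text
time: 15.97
eef_pos: [0.5766, -0.0, 0.0577]
eef_rot: [3.137, 0.004, 0.393]
ft_force: [-0.1, -0.3, 3.2]
finger_gap: 0.257
```

```bash
python3 - <<'E'
from h import *
st();knobw()
E
```

```text
t 15.97 eef [ 0.5766 -0.      0.0577] read~ 4.2 ang -0.226 F [-0.1 -0.3  3.2] Frad -0.1 Ftan -0.3 yaw [3.137 0.004 0.393]
dot [318.0, 337.8] 1057 [ 0.5754 -0.0006  0.079 ] read 2.9 ang -0.235
```

{"op": "step_arm", "data": {"rows": [{"dr":[0,0,0],"slide":[-1,-7.5,0],"grip":0.7},{"dr":[0,0,0],"slide":[-2.6,-15,0],"grip":0.7},{"dr":[0,0,0],"slide":[-5,-22.5,0],"grip":0.7},{"dr":[0,0,0],"slide":[-7.3,-28.5,0],"grip":0.7},{"dr":[0,0,0],"slide":[-7.3,-28.5,0],"grip":0.7}]}}

```text
time: 16.43
eef_pos: [0.5689, -0.0287, 0.0577]
eef_rot: [3.137, 0.004, 0.393]
ft_force: [0.9, -1.0, 3.9]
finger_gap: 0.259
```

```bash
python3 - <<'E'
from h import *
st();knobw()
E
```

```text
t 16.43 eef [ 0.5689 -0.0287  0.0577] read~ 2.9 ang -0.622 F [ 0.9 -1.   3.9] Frad 1.2 Ftan -0.5 yaw [3.137 0.004 0.393]
dot [317.9, 337.7] 1135 [ 0.5676 -0.0293  0.079 ] read 1.9 ang -0.636
```

{"op": "step_arm", "data": {"rows": [{"dr":[0,0,0],"slide":[8,-3.8,0],"grip":0.7},{"dr":[0,0,0],"slide":[16,-7.6,0],"grip":0.7},{"dr":[0,0,0],"slide":[23,-11,0],"grip":0.7},{"dr":[0,0,0],"slide":[28.5,-13.6,0],"grip":0.7},{"dr":[0,0,0],"slide":[28.5,-13.6,0],"grip":0.7}]}}

```text
time: 16.9
eef_pos: [0.5988, -0.0423, 0.0577]
eef_rot: [3.137, 0.002, 0.393]
ft_force: [1.5, -0.6, 3.7]
finger_gap: 0.257
```

```bash
python3 - <<'E'
from h import *
st();knobw()
E
```

```text
t 16.9 eef [ 0.5988 -0.0423  0.0577] read~ 35.7 ang -0.624 F [ 1.5 -0.6  3.7] Frad 1.7 Ftan 0.0 yaw [3.137e+00 2.000e-03 3.930e-01]
dot [317.9, 337.6] 1088 [ 0.5975 -0.0429  0.079 ] read 34.8 ang -0.634
```

{"op": "step_arm", "data": {"rows": [{"dr":[0,0,0],"slide":[0.7,-0.3,0],"grip":0.7},{"dr":[0,0,0],"slide":[1.4,-0.7,0],"grip":0.7},{"dr":[0,0,0],"slide":[1.7,-0.8,0],"grip":0.7}]}}

```text
time: 17.2
eef_pos: [0.6, -0.0429, 0.0576]
eef_rot: [3.137, 0.003, 0.393]
ft_force: [-2.2, 1.3, 4.6]
finger_gap: 0.261
```

{"op": "step_arm", "data": {"rows": [{"dr":[0,0,0],"slide":[0.4,-0.2,0],"grip":0.7},{"dr":[0,0,0],"slide":[0.8,-0.4,0],"grip":0.7},{"dr":[0,0,0],"slide":[0.8,-0.4,0],"grip":0.7}]}}

```text
time: 17.45
eef_pos: [0.6007, -0.0432, 0.0576]
eef_rot: [3.137, 0.003, 0.393]
ft_force: [-1.4, 0.6, 4.7]
finger_gap: 0.257
```

```bash
python3 - <<'E'
from h import *
st();knobw()
E
```

```text
t 17.45 eef [ 0.6007 -0.0432  0.0576] read~ 37.8 ang -0.625 F [-1.4  0.6  4.7] Frad -1.5 Ftan -0.0 yaw [3.137e+00 3.000e-03 3.930e-01]
dot [317.6, 338.0] 1082 [ 0.5993 -0.0437  0.079 ] read 36.7 ang -0.634
```

{"op": "step_arm", "data": {"rows": [{"dr":[0,0,0],"slide":[0.5,-0.2,0],"grip":0.7},{"dr":[0,0,0],"slide":[0.9,-0.4,0],"grip":0.7},{"dr":[0,0,0],"slide":[0.9,-0.4,0],"grip":0.7}]}}

```text
time: 17.75
eef_pos: [0.6017, -0.0436, 0.0576]
eef_rot: [3.137, 0.003, 0.393]
ft_force: [-1.3, 0.7, 4.2]
finger_gap: 0.258
```

```bash
python3 - <<'E'
from h import *
st()
E
```

```text
t 17.75 eef [ 0.6017 -0.0436  0.0576] read~ 38.8 ang -0.625 F [-1.3  0.7  4.2] Frad -1.5 Ftan 0.1 yaw [3.137e+00 3.000e-03 3.930e-01]
```

{"op": "step_arm", "data": {"rows": [{"dr":[0,0,0],"slide":[0.4,-0.2,0],"grip":0.7},{"dr":[0,0,0],"slide":[0.7,-0.4,0],"grip":0.7},{"dr":[0,0,0],"slide":[0.7,-0.4,0],"grip":0.7}]}}

```text
time: 18.0
eef_pos: [0.6024, -0.044, 0.0576]
eef_rot: [3.137, 0.003, 0.393]
ft_force: [-0.6, 0.0, 4.1]
finger_gap: 0.258
```

```bash
python3 - <<'E'
from h import *
st();knobw('w14.png')
E
```

```text
t 18.0 eef [ 0.6024 -0.044   0.0576] read~ 39.7 ang -0.625 F [-0.6  0.   4.1] Frad -0.6 Ftan -0.2 yaw [3.137e+00 3.000e-03 3.930e-01]
dot [317.6, 338.0] 1090 [ 0.601  -0.0445  0.079 ] read 38.6 ang -0.634
```

View pics/w14.png

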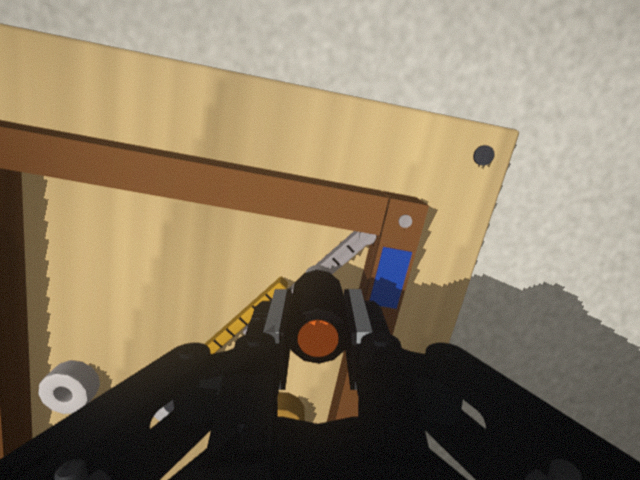

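{"op": "step_arm", "data": {"rows": [{"dr":[0,0,0],"slide":[0.4,-0.2,0],"grip":0.7},{"dr":[0,0,0],"slide":[0.6,-0.3,0],"grip":0.7},{"dr":[0,0,0],"slide":[0.6,-0.3,0],"grip":0.7}]}}

```text
time: 18.3
eef_pos: [0.6026, -0.0442, 0.0575]
eef_rot: [3.138, 0.004, 0.393]
ft_force: [-3.0, 1.7, 4.6]
finger_gap: 0.262
```

```bash
python3 - <<'E'
from h import *
st()
E
```

```text
t 18.3 eef [ 0.6026 -0.0442  0.0575] read~ 40.0 ang -0.626 F [-3.   1.7  4.6] Frad -3.4 Ftan 0.4 yaw [3.138 0.004 0.393]
```

{"op": "step_arm", "data": {"rows": [{"dr":[0,0,0],"slide":[0.1,-0.3,0],"grip":0.7},{"dr":[0,0,0],"slide":[0.3,-0.6,0],"grip":0.7},{"dr":[0,0,0],"slide":[0.3,-0.6,0],"grip":0.7}]}}

```text
time: 18.55
eef_pos: [0.6026, -0.0444, 0.0575]
eef_rot: [3.139, 0.004, 0.393]
ft_force: [-2.7, 2.1, 5.4]
finger_gap: 0.258
```

```bash
python3 - <<'E'
from h import *
st();knobw()
E
```

```text
t 18.55 eef [ 0.6026 -0.0444  0.0575] read~ 40.0 ang -0.627 F [-2.7  2.1  5.4] Frad -3.3 Ftan 0.8 yaw [3.139 0.004 0.393]
dot [317.2, 338.4] 1082 [ 0.6011 -0.0448  0.079 ] read 38.9 ang -0.636
```

{"op": "step_arm", "data": {"rows": [{"dr":[0,0,0],"slide":[0.3,-0.3,0],"grip":0.7},{"dr":[0,0,0],"slide":[0.5,-0.6,0],"grip":0.7},{"dr":[0,0,0],"slide":[0.5,-0.6,0],"grip":0.7}]}}

```text
time: 18.85
eef_pos: [0.6027, -0.0444, 0.0575]
eef_rot: [3.14, 0.005, 0.393]
ft_force: [-3.4, 3.3, 6.1]
finger_gap: 0.254
```

```bash
python3 - <<'E'
from h import *
st();knobw()
E
```

```text
t 18.85 eef [ 0.6027 -0.0444  0.0575] read~ 40.1 ang -0.627 F [-3.4  3.3  6.1] Frad -4.5 Ftan 1.6 yaw [3.14  0.005 0.393]
dot [317.0, 338.5] 1097 [ 0.6011 -0.0448  0.079 ] read 38.9 ang -0.636
```

Blue again seats on both rails, at about 38.9 against red's 38.4, so they agree to about 1 mm on the full diagonals. Now slide fully in.

{"op": "step_arm", "data": {"rows": [{"dr":[0,0,0],"slide":[-8.5,3.9,0],"grip":0.7},{"dr":[0,0,0],"slide":[-17,7.8,0],"grip":0.7},{"dr":[0,0,0],"slide":[-25.5,11.8,0],"grip":0.7},{"dr":[0,0,0],"slide":[-33.5,15.5,0],"grip":0.7},{"dr":[0,0,0],"slide":[-33.5,15.5,0],"grip":0.7}]}}

```text
time: 19.32
eef_pos: [0.5674, -0.0281, 0.0576]
eef_rot: [3.141, 0.006, 0.393]
ft_force: [-1.5, -0.0, 3.8]
finger_gap: 0.258
```

{"op": "step_arm", "data": {"rows": [{"dr":[0,0,0],"slide":[-0.9,0.4,0],"grip":0.7},{"dr":[0,0,0],"slide":[-1.8,0.8,0],"grip":0.7},{"dr":[0,0,0],"slide":[-1.8,0.8,0],"grip":0.7}]}}

```text
time: 19.57
eef_pos: [0.5668, -0.0279, 0.058]
eef_rot: [3.137, 0.002, 0.393]
ft_force: [5.9, -2.8, -1.1]
finger_gap: 0.256
```

```bash
python3 - <<'E'
from h import *
st();knobw()
E
```

```text
t 19.57 eef [ 0.5668 -0.0279  0.058 ] read~ 0.6 ang -0.623 F [ 5.9 -2.8 -1.1] Frad 6.5 Ftan -0.2 yaw [3.137e+00 2.000e-03 3.930e-01]
dot [318.3, 336.7] 1123 [ 0.5658 -0.0285  0.079 ] read -0.0 ang -0.637
```

Inner stop felt: reading 0.0, and 6.5 N resisting. Relax and release.

{"op": "step_arm", "data": {"rows": [{"dr":[0,0,0],"slide":[-0.4,0.2,0],"grip":0.7},{"dr":[0,0,0],"slide":[-0.4,0.2,0],"grip":0.7}]}}

```text
time: 19.78
eef_pos: [0.5669, -0.0279, 0.0579]
eef_rot: [3.136, 0.001, 0.393]
ft_force: [5.8, -2.4, -1.3]
finger_gap: 0.259
```

{"op": "step_arm", "data": {"rows": [{"dr":[0,0,0],"slide":[0,0,0],"grip":0.6},{"dr":[0,0,0],"slide":[0,0,0],"grip":0.3},{"dr":[0,0,0],"slide":[0,0,0],"grip":0},{"dr":[0,0,0],"slide":[0,0,0],"grip":-0.2},{"dr":[0,0,0],"slide":[0,0,0],"grip":-0.3}], "squeeze": 20}}

```text
time: 20.2
eef_pos: [0.5659, -0.0277, 0.0572]
eef_rot: [3.138, 0.003, 0.393]
ft_force: [-0.3, 0.0, 0.3]
finger_gap: 0.651
```

```bash
python3 - <<'E'
from h import *
st();print(observe()['finger_gap']);knobw('w15.png')
E
```

```text
t 20.2 eef [ 0.5659 -0.0277  0.0572] read~ -0.3 ang -0.625 F [-0.3  0.   0.3] Frad -0.3 Ftan -0.1 yaw [3.138e+00 3.000e-03 3.930e-01]
0.65120329691357
dot [320.6, 335.4] 1002 [ 0.5662 -0.0287  0.079 ] read 0.4 ang -0.636
```

View pics/w15.png

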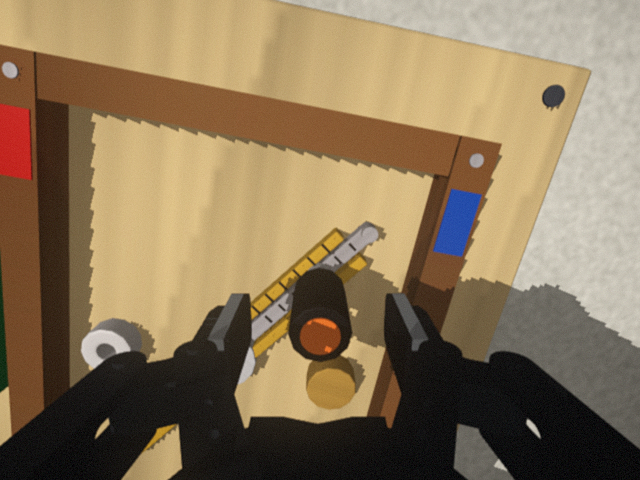

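The fingers are open and clear of the knob. Raise and back off towards the robot's right for a clear view.

{"op": "step_arm", "data": {"rows": [{"dr":[0,0,0],"slide":[0,0,20],"grip":-0.3},{"dr":[0,0,0],"slide":[0,0,50],"grip":-0.3},{"dr":[0,0,0],"slide":[0,0,85],"grip":-0.3},{"dr":[0,0,0],"slide":[0,0,120],"grip":-0.3},{"dr":[0,0,0],"slide":[-10,-20,150],"grip":-0.3}]}}

```text
time: 20.67
eef_pos: [0.5569, -0.0458, 0.2098]
eef_rot: [3.138, 0.0, 0.397]
ft_force: [1.4, -0.7, -0.2]
finger_gap: 0.651
```

{"op": "step_arm", "data": {"rows": [{"dr":[0,0,0],"slide":[-19,-35,0],"grip":-0.3},{"dr":[0,0,0],"slide":[-38,-70,0],"grip":-0.3},{"dr":[0,0,0],"slide":[-57,-105,0],"grip":-0.3},{"dr":[0,0,0],"slide":[-76,-140,0],"grip":-0.3},{"dr":[0,0,0],"slide":[-95,-175,0],"grip":-0.3}]}}

```text
time: 21.08
eef_pos: [0.4606, -0.2219, 0.2098]
eef_rot: [3.138, 0.0, 0.397]
ft_force: [0.3, -0.7, 0.7]
finger_gap: 0.647
```

{"op": "step_arm", "data": {"rows": [{"dr":[0,0,0],"slide":[-19,-35,0],"grip":-0.3},{"dr":[0,0,0],"slide":[-38,-70,0],"grip":-0.3},{"dr":[0,0,0],"slide":[-57,-105,0],"grip":-0.3},{"dr":[0,0,0],"slide":[-76,-140,0],"grip":-0.3},{"dr":[0,0,0],"slide":[-95,-175,0],"grip":-0.3}]}}

```text
time: 21.5
eef_pos: [0.3642, -0.3981, 0.2097]
eef_rot: [3.138, 0.0, 0.397]
ft_force: [0.4, 0.2, 0.5]
finger_gap: 0.654
```

```bash
python3 - <<'E'
from h import *
f=grab('top');g=grab('scene')
c=f['color'][175:340,240:400];cv2.imwrite('pics/tz5.png',cv2.resize(c,None,fx=3.6,fy=3.6,interpolation=cv2.INTER_CUBIC))
c=g['color'][170:330,230:410];cv2.imwrite('pics/sz5.png',cv2.resize(c,None,fx=3.6,fy=3.6,interpolation=cv2.INTER_CUBIC))
st()
E
```

```text
t 21.6 eef [ 0.3627 -0.4007  0.2097] read~ 353.3 ang -2.104 F [-0.1  0.7 -0.2] Frad -0.6 Ftan -0.4 yaw [3.137e+00 2.000e-03 3.910e-01]
```

View pics/tz5.png

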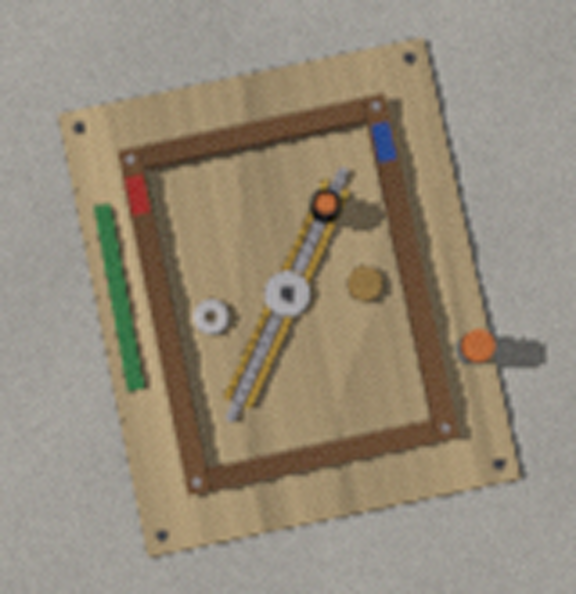

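View pics/sz5.png

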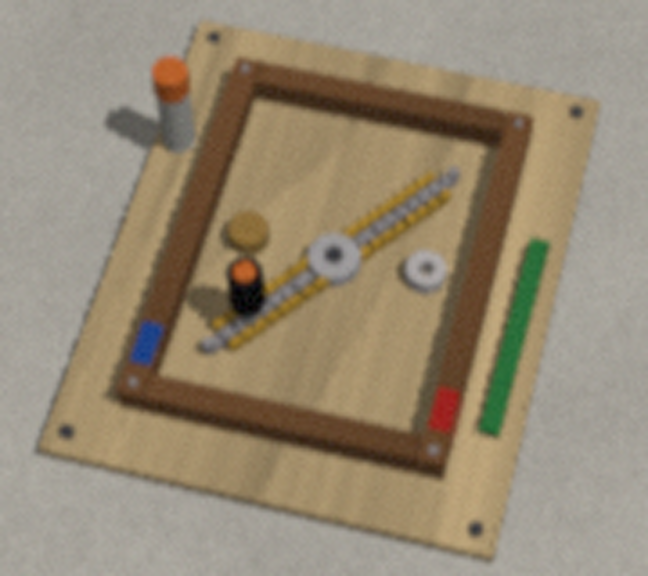

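Both views show the rule left in towards the blue corner and the bystanders unmoved. The top-view bolts are at (131,159), (376,105), (446,428) and (197,482). Check the diagonals.

```bash
python3 - <<'E'
from h import *
f=grab('top');g=grab('scene')
for nm,F,o,b in (('top',f,(240,175),[(130.5,159),(376,105),(445.5,427.5),(197,482)]),('sc',g,(230,170),[(433,450),(132,381),(245,68),(519,123)])):
    A=np.array([ray(F,(x/3.6+o[0],y/3.6+o[1]),.034)[:2] for x,y in b])
    fx=(A[0]+A[1]-A[2]-A[3])/2; ly=(A[0]+A[3]-A[1]-A[2])/2
    print(nm,np.linalg.norm(A[0]-A[2]),np.linalg.norm(A[1]-A[3]),np.arctan2(fx[1],fx[0]),np.arctan2(-ly[0],ly[1]))
for F in (f,g):
  for cc,s in cents(F,(5,150,150),(20,255,255),8):
    p=ray(F,cc,.079)
    if .4<p[0]<.65 and abs(p[1])<.1: print(p.round(4),rb(p)[0]-72,rb(p)[1])
E
```

```text
top 0.32387467740985243 0.32683466938458633 0.20357169598408004 0.2129964473764525
sc 0.3240459821542582 0.3261089313712198 0.2021298847366751 0.20869761238715426
[ 0.5661 -0.0289  0.079 ] 0.3826612782759753 -0.6405599701862382
[ 0.5671 -0.03    0.079 ] 1.7922442695002019 -0.6476679145870137
```

```bash
python3 - <<'E'
from h import *
print(order.close_job())
E
```

```text
the job is handed in; nothing more can be done
None
```

I measured both diagonals gently, squared the frame with one harder push along the red diagonal, slid the rule fully in, let go, and handed the job in at about 22 s.

- **Measuring:** I felt the nose seat against both rails at red, then blue, with at most about 6.6 N of radial push. The readings were about 35.4 mm (red) and 41.8 mm (blue). These rely on a pivot position I shifted about 1 mm so that the two seat angles matched. Red was the shorter diagonal.
- **Squaring:** I pushed the rule out along red at about 14–17 N until red read 38.4 mm (taken under load). A gentle second measurement at blue, seated on both rails, read 38.9 mm.
- **Finishing:** I slid the rule in until I felt the inner stop at 6.5 N, then released it and moved the arm clear.

**Last checks:**
- **Diagonals:** The rule says they differ by about 1 mm. The bolts in the final pictures say 2–3 mm, with red still the shorter. The two checks disagree slightly, but both are within 5 mm.
- **Rule fully in:** At the stop the wrist camera read 0.0 mm. After release it read 0.4 mm, the top view 0.4 mm and the scene view 1.8 mm. I put the spread down to camera error and relied on the stop I felt.
- **Other items:** The bead, tin, pencil and glue stick looked unmoved. I did not re-check the items on the table.

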